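Close up the row of solvent tins on the store shelf

ROBOT

A 7-joint arm with a two-finger parallel gripper is mounted at the origin on the work surface. World frame = base frame: x ahead of the robot, y to its left, z up, the work surface at z = 0. Lengths are in mm, angles in rad, forces in N, time in s.
With the tool pointing down it reaches from about 400 to 875 mm from the base axis. Payload 4.4 kg.
Tool frame: the origin (TCP) lies between the finger pads; the fingertips stand 17 mm ahead of it and the grasp point (between the pads) lies 2 mm behind it; z points along the fingers, y is the line along which they close (so a half turn about z gives the same grasp; the last joint's range is limited). The gripper opens to 85 mm and grips with 20 to 120 N. Pads are 22 mm wide; open, the fingers measure 114 mm over their backs; the gripper's body (76 mm by 85 mm) begins 54 mm behind the grasp point. The pads swing forward as they close: fully open they stand 13 mm farther back than shut.
Start: joints at [-1.183, 0.628, 0.038, 1.517, -0.027, 0.996, -0.02], TCP at [284.93, 584.237, 248.313] pointing down, gripper open.
Joint ranges: [-3.06, 3.06], [-0.37, 2.12], [-1.25, 1.32], [0.18, 2.47], [-1.1, 4.24], [0.23, 1.98], [-2.94, 2.94]. Speed limits (rad/s): [2.57, 2.57, 3.14, 3.14, 3.14, 3.14, 3.14].

INTERFACE

Orientations are given as [roll, pitch, yaw] about the fixed x, y, z axes, in that order (R = Rz(yaw) Ry(pitch) Rx(roll)).
In Python, from cell import sensors, get_image, ctrl gives the robot as it stands.
- The arm moves only by the tool send_rows, never from a script. Its argument "series" is a list of rows, each a list of 3 entries, a list of its own where there are three numbers: the finger opening in mm, from 0 to 85.4, then the shift along the world's x, y, z in units of 60 mm (1.0 is 60 mm), then the turn, a rotation vector about the world's x, y, z in units of 5 degrees (1.0 is 5 degrees). A call has 1 to 8 rows; each row shifts and turns the commanded pose from where the row before left it; what a row does not reach is not made up. A row lasts 1/8 s, in which the tool goes at most 62.5 mm and 10.7 degrees, less where a joint would pass 70% of its speed; a pose out of reach is approached as far as the arm can. A call is refused whole if a number of a shift passes 1 or a number of a turn 1, either way. A call with a gripper value outside its range is refused whole. The fingers move at their own pace and stop on an object; the grip force is fixed at half the most. Time passes only in rows, so rows that do not move let the fingers close. It gives the time, the measured TCP pose, the force, the opening and the grip force at its end, in the units of the state.
- sensors.read_state(): the state, without advancing time (a new reading comes with each control period).
- get_image(name): name is "side" or "top"; returns a dict with "img" (480x640x3 uint8, red, green, blue), "depth" (480x640 float32, mm along the optical axis (not along the pixel's ray), 0 where there is no reading), "vfov" (degrees; the focal length in pixels is half the picture's height over the tangent of half this angle, whatever the lens; pixels are square), "cx", "cy" (the principal point, pixels), "world_to_cam" (4x4, takes a point from world to camera coordinates). Camera axes: x right, y down, z forward; pixel columns grow to the right and rows downward; lengths in mm; the calibration is good to about 2 mm. A picture is of the moment at which its call begins.
- ctrl.finish_job(): hands the job in; it is judged then, once.
The state is a dict: "clock": time; "qpos": joint angles; "qd": joint speeds; "tau": joint torques, N m; "eef_pos": TCP position; "tool_rot": TCP orientation; "force": force on the tool from outside, world axes, zero at the start; "torque": the same for the moment, N m; "width": finger opening in mm; "gripper_force": force on a finger pad.
Only numpy, scipy, OpenCV 4.12 (cv2) and the standard library are available. Lean on these libraries where they do the work, as an engineer would, in place of code of your own. Each camera call takes 0.05 s, during which the arm holds its last target. There are 200 camera calls.

TASK

Stand the three solvent tins (one has fallen over) upright on the low steel shelf in one neat closed row, in order of height: the tallest against the shelf's end plate, the medium one touching it, the shortest touching the medium one. Each tin's narrow side faces the front, and its back touches the shelf's rear lip. Leave the parts bin, the carton and the round can where they are.

Things in the scene. Friction and masses are not known exactly. Their poses are not given: they have to be found in the camera images.
- shelf: Fixed low steel shelf, 110 mm deep (x, to the back) by 320 mm long (y, to the left). Origin on the bench under its centre; top of board 60 mm above the bench. Rear lip: inner face at x = +50 mm, top at z = 75 mm, 5 mm thick. End plate at the right end: inner face at y = -155 mm, full depth, top at z = 130 mm, 5 mm thick. Front and left end are open.
- tall_tin: White rectangular metal tin, 60 mm (its x) by 40 mm (y) in plan, 130 mm high plus a black screw cap 24 mm wide, 12 mm high on the middle of the top. Origin at the centre of its underside, z towards the cap. The narrow sides are the 40 mm wide ones, facing its +x and -x. About 0.35 kg; stands on the bench.
- medium_tin: The same kind of tin, 60 mm (x) by 40 mm (y) by 110 mm (z) plus the 12 mm cap; origin at the centre of its base, z towards the cap. It starts lying on the bench on one 60 mm wide side, cap roughly to the right (-y); its origin then is 20 mm above the bench. About 0.3 kg.
- short_tin: The same kind of tin, 60 mm (x) by 40 mm (y) by 90 mm (z) plus the 12 mm cap; origin at the centre of its underside, z towards the cap. Stands on the bench. About 0.25 kg.
- parts_bin: Bystander: small open blue plastic bin holding two steel pins, 80 x 70 x 50 mm, standing on the left end of the shelf; origin at the centre of its underside.
- carton: Bystander: closed cardboard box 90 x 70 x 60 mm on the bench at the right; origin at the centre of its underside.
- round_can: Bystander: round steel can, 70 mm across, 100 mm high, on the bench at the left beyond the shelf's end; origin at the centre of its underside.
There are look-alikes about, which are no part of the job. What is shaped like the tall_tin but pink is not meant.

How it is judged (in metres and radians):
At the end, for the whole second after the job is handed in: All tins at rest on the shelf, upright within 0.06 rad, square to it within 0.08 rad, backs within 4 mm of the rear lip; tall tin within 3.5 mm of the end plate, medium beside it, short beside the medium, neighbours' centres at most 43.5 mm apart (40 is touching) (angle between each of tall_tin, medium_tin, short_tin's own z axis and vertical below 0.06 rad and z of tall_tin in the frame of shelf between 0.057 and 0.064 m and x of tall_tin in the frame of shelf between 0.016 and 0.024 m and angle between the x axis of each of tall_tin, medium_tin, short_tin and the x axis of shelf, either way round below 0.08 rad and linear speed of each of tall_tin, medium_tin, short_tin below 0.01 m/s and z of medium_tin in the frame of shelf between 0.057 and 0.064 m and x of medium_tin in the frame of shelf between 0.016 and 0.024 m and z of short_tin in the frame of shelf between 0.057 and 0.064 m and x of short_tin in the frame of shelf between 0.016 and 0.024 m and y of tall_tin in the frame of shelf between -0.138 and -0.1315 m and horizontal distance between tall_tin and medium_tin below 0.0435 m and horizontal distance between medium_tin and short_tin below 0.0435 m).
It fails at once if the parts bin is moved by more than 20 mm (distance of parts_bin from where it was at the start of the episode above 0.02 m).
It fails at once if the carton is moved by more than 20 mm (distance of carton from where it was at the start of the episode above 0.02 m).
It fails at once if the round can is moved by more than 20 mm (distance of round_can from where it was at the start of the episode above 0.02 m).
It also fails if it takes over 72 s, if anything falls off the work surface, if the arm or the gripper's body presses on something with over 40 N, if the wrist force passes 120 N, or if a joint passes its speed limit or range.

## Working session

There is one attempt and no reset: what is moved stays moved. The work goes in short steps, Python scripts to look and compute and a tool call to move; the robot and the scene stay as the last step left them, time stands still between calls to the robot, and variables do not carry over. Pictures are saved under pics/ and viewed, at most 10 in all, crops included, and the job is handed in when it is done.

Besides the shell and the picture viewer there is one more tool, called as name(argument=value, ...), one argument or row to a line, values as JSON. send_rows: Moves the arm, as the interface text tells. Its arguments: {"type":"object","properties":{"series":{"type":"array"}},"required":["series"]}

```bash
mkdir -p pics; ls; cat > h.py <<'E'
import numpy as np,cv2
from cell import sensors,get_image,ctrl
def grab(n,tag):
    d=get_image(n); cv2.imwrite(f'pics/{tag}.png',d['img'][:,:,::-1]); np.savez(f'{tag}.npz',**d); return d
def load(tag): return dict(np.load(f'{tag}.npz'))
def px(d,u,v,r=1,z=None):
    f=240/np.tan(np.radians(float(d['vfov']))/2)
    T=np.linalg.inv(d['world_to_cam'])
    ray=np.array([(u-d['cx'])/f,(v-d['cy'])/f,1.])
    if z is None:
        p=d['depth'][v-r:v+r+1,u-r:u+r+1]; p=p[p>0]
        return (T@np.r_[ray*np.median(p),1])[:3].round(1)
    o=T[:3,3]; w=T[:3,:3]@ray
    return (o+w*(z-o[2])/w[2]).round(1)
def cloud(d):
    f=240/np.tan(np.radians(float(d['vfov']))/2)
    v,u=np.mgrid[:480,:640]; D=d['depth']
    P=np.stack([(u-d['cx'])/f*D,(v-d['cy'])/f*D,D,np.ones_like(D)],-1)@np.linalg.inv(d['world_to_cam']).T
    P=P[...,:3]; P[D<=0]=np.nan; return P
E
python3 - <<'E'
from h import *
for n in('top','side'):
    d=grab(n,n+'0'); print(n,d['vfov'],d['cx'],d['cy'],np.linalg.inv(d['world_to_cam']).round(2))
s=sensors.read_state(); print(s)
E
```

```text
pics
top 54.833038189822304 316.7422918292059 236.57399566428083 [[-2.00000e-02 -1.00000e+00  4.00000e-02  4.63530e+02]
 [-1.00000e+00  2.00000e-02 -0.00000e+00 -1.42700e+01]
 [-0.00000e+00 -4.00000e-02 -1.00000e+00  1.04682e+03]
 [ 0.00000e+00  0.00000e+00  0.00000e+00  1.00000e+00]]
side 49.560297905873774 316.0290278533267 246.48672017579528 [[ 9.8000e-01 -1.2000e-01  1.6000e-01  3.3090e+02]
 [-2.0000e-01 -5.5000e-01  8.1000e-01 -9.0969e+02]
 [-1.0000e-02 -8.3000e-01 -5.6000e-01  7.0698e+02]
 [ 0.0000e+00  0.0000e+00  0.0000e+00  1.0000e+00]]
{'clock': 0.1, 'qpos': array([-1.18280833,  0.62925698,  0.03844391,  1.51826843, -0.02699126,
        0.99627167, -0.01995755]), 'qd': array([ 1.37405149e-03, -2.85934657e-03,  4.41663435e-04, -1.93262553e-03,
       -2.20879046e-04, -3.29042340e-04,  2.44198214e-05]), 'tau': array([ 2.53740836e-03, -5.64530146e+01,  1.23026714e+00, -1.93969345e+01,
        1.12663832e-02,  5.47243064e-03, -2.29420387e-06]), 'eef_pos': array([284.68752215, 583.75867376, 247.47868387]), 'tool_rot': array([-3.13990633e+00,  2.37039890e-05,  2.68785256e+00]), 'force': array([-0.70047497,  0.0454523 ,  0.63820781]), 'torque': array([-0.03296809, -0.03498734,  0.00444676]), 'gripper_force': 0.0, 'width': 85.62166762882545}
```

View pics/top0.png

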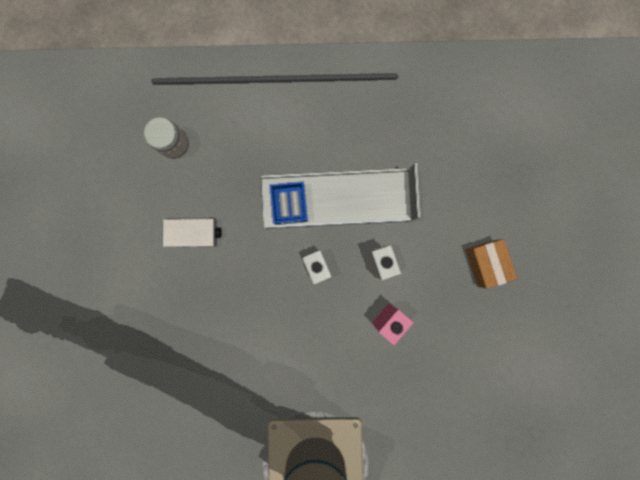

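View pics/side0.png

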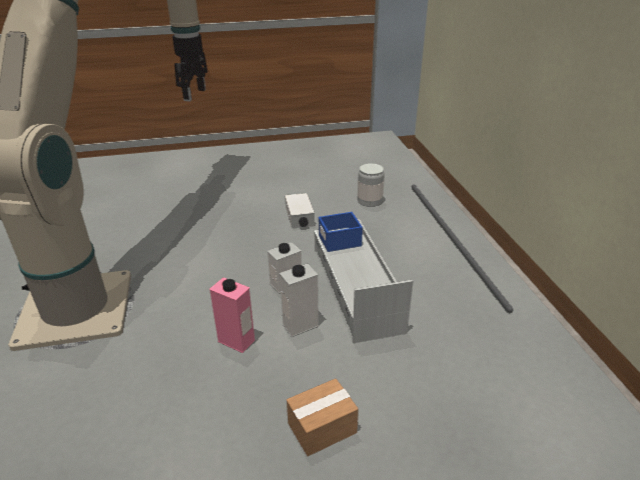

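The top view shows the lying white tin at (190,233) with its cap to the right. Two white tins stand at (317,267) and (386,262), with the pink look-alike at (395,327). The shelf is at (340,198) with its end plate at (414,190), the bin at (290,203), the carton at (492,264) and the can at (165,137).
Candidates for tall_tin are white (386,262), white (317,267) and pink (395,327). Pink is excluded, and the taller white one should be (386,262). I'll measure and check this in a crop.

```bash
cat >> h.py <<'E'
def rect(d,u0,u1,v0,v1,z0,z1,cond=None):
    P=cloud(d); m=np.zeros(P.shape[:2],bool); m[v0:v1,u0:u1]=1
    m&=(P[...,2]>z0)&(P[...,2]<z1)
    Q=P[m]; r=cv2.minAreaRect(Q[:,:2].astype(np.float32))
    return [np.round(r[0],1),np.round(r[1],1),round(r[2],1)],len(Q),np.nanmedian(Q[:,2]).round(1)
E
python3 - <<'E'
from h import *
d=load('top0')
P=cloud(d)
print('bench z',np.nanmedian(P[300:340,200:300,2]))
for n,b,z0,z1 in [('tallT',(360,412,235,290),118,137),('shortT',(295,340,240,295),78,96),('tallcap',(360,412,235,290),137,160),('shortcap',(295,340,240,295),97,120),('lying',(150,216,210,255),30,50),('lyingcap',(216,230,220,245),10,60),('pink',(370,415,300,350),118,137),('carton',(460,525,230,295),50,70),('bin',(262,312,175,230),95,130),('can',(140,190,110,160),90,110),('shelf',(308,405,160,240),50,66),('endplate',(400,425,160,225),115,140),('lip',(310,405,160,180),68,90)]:
    try: print(n,*rect(d,*b,z0,z1))
    except Exception as e: print(n,'err',e)
T=cv2.imread('pics/top0.png'); a=cv2.resize(T[140:300,260:430],None,fx=4,fy=3.5,interpolation=cv2.INTER_CUBIC)
cv2.imwrite('pics/crop0.png',a[:600])
E
```

```text
bench z -0.7785059559143974
tallT [array([ 448.8, -150.5]), array([59.8, 40.1]), 17.9] 518 129.3
shortT [array([441.2, -12.7]), array([59.8, 39.6]), 22.2] 456 89.6
tallcap [array([ 448.3, -150.1]), array([22.1, 21.5]), 88.7] 117 141.7
shortcap [array([441.3, -13.2]), array([22.5, 20.4]), 88.7] 103 101.2
lying [array([520.7, 264.5]), array([113.6,  59.3]), 89.1] 1409 39.0
lyingcap [array([521.2, 203.3]), array([ 8. , 22.4]), 89.8] 53 28.4
pink [array([ 321. , -166.4]), array([40.6, 59.8]), 48.1] 533 129.4
carton [array([ 440.6, -393. ]), array([90. , 71.7]), 16.2] 1439 59.8
bin [array([574.8,  42.4]), array([81.4, 70.1]), 4.5] 357 109.3
can [array([726.1, 306.6]), array([65.3, 63.7]), 24.5] 795 99.0
shelf [array([ 585.8, -101. ]), array([106.8, 211.5]), 1.6] 4797 59.6
endplate [array([ 591.5, -216.1]), array([108.9,   6.1]), 1.6] 221 128.3
lip [array([ 640.8, -103. ]), array([  5.9, 199.7]), 1.9] 262 74.0
```

View pics/crop0.png

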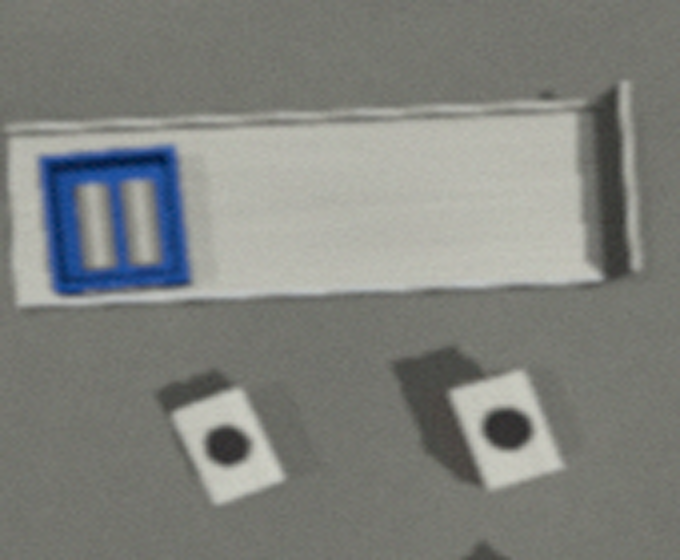

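The crop confirms two white tins: the taller top at (507,430) and the smaller one at (227,445). The depth heights are 129 mm for tall (449,-150, yaw 17.9°) and 90 mm for short (441,-13, yaw 22.2°). Pink stays out of the job. Shelf yaw is about 1.7°.

send_rows(
  series=[
    [85,[0.34,-0.76,0],[0,0,-0.58]],
    [85,[0.34,-0.76,0],[0,0,-0.58]],
    [85,[0.34,-0.76,0],[0,0,-0.58]],
    [85,[0.34,-0.76,0],[0,0,-0.58]],
    [85,[0.34,-0.76,0],[0,0,-0.58]],
    [85,[0.34,-0.76,0],[0,0,-0.58]],
    [85,[0.34,-0.76,0],[0,0,-0.58]],
    [85,[0.34,-0.76,0],[0,0,-0.58]],
  ],
)

```text
clock: 1.1
eef_pos: [448.5, 217.9, 248.2]
tool_rot: [-3.141, -0.0, 2.281]
force: [0.7, -0.1, -0.3]
width: 84.8
gripper_force: 0.0
```

send_rows(
  series=[
    [85,[0,-0.76,0],[0,0,-0.58]],
    [85,[0,-0.76,0],[0,0,-0.58]],
    [85,[0,-0.76,0],[0,0,-0.58]],
    [85,[0,-0.76,0],[0,0,-0.58]],
    [85,[0,-0.76,0],[0,0,-0.58]],
    [85,[0,-0.76,0],[0,0,-0.58]],
    [85,[0,-0.76,0],[0,0,-0.58]],
    [85,[0,-0.76,0],[0,0,-0.58]],
  ],
)

```text
clock: 2.1
eef_pos: [447.9, -146.7, 248.2]
tool_rot: [-3.141, -0.0, 1.876]
force: [0.7, -0.6, 0.5]
width: 85.0
gripper_force: 0.0
```

```bash
python3 - <<'E'
from h import *
d=load('top0');P=cloud(d)
def line(m,ax):
    Q=P[m]; a=Q[:,ax];b=Q[:,1-ax]; k=np.polyfit(a,b,1); r=b-np.polyval(k,a); g=abs(r)<3; k=np.polyfit(a[g],b[g],1); return k,len(a),a.mean(),b.mean()
v,u=np.mgrid[:480,:640]; z=P[...,2]
print('lip x=k*y+c',line((u>308)&(u<403)&(v>155)&(v<190)&(z>68)&(z<90)&(P[...,0]>600),1))
print('plate y=k*x+c',line((u>400)&(u<425)&(v>155)&(v<225)&(z>118)&(z<140),0))
E
```

```text
lip x=k*y+c (array([-2.90974494e-02,  6.37443431e+02]), 259, np.float64(-100.4163688549115), np.float64(640.416555971553))
plate y=k*x+c (array([ 3.33423644e-02, -2.35003076e+02]), 199, np.float64(591.0145643731869), np.float64(-215.4164142911416))
```

send_rows(
  series=[
    [85,[0.015,-0.06,-0.3],[0,0,0.08]],
    [85,[0,0,-0.5],[0,0,0]],
    [85,[0,0,-0.5],[0,0,0]],
    [85,[0,0,-0.5],[0,0,0]],
    [85,[0,0,-0.4],[0,0,0]],
    [85,[0,0,-0.22],[0,0,0]],
    [50,[0,0,0],[0,0,0]],
    [50,[0,0,0],[0,0,0]],
  ],
)

```text
clock: 3.1
eef_pos: [449.0, -149.1, 103.6]
tool_rot: [3.141, 0.0, 1.885]
force: [-0.5, 0.1, -4.4]
width: 59.7
gripper_force: 65.2
```

send_rows(
  series=[
    [50,[0,0,0],[0,0,0]],
    [50,[0,0,0],[0,0,0]],
    [50,[0,0,0],[0,0,0]],
    [50,[0,0,0],[0,0,0]],
  ],
)

```text
clock: 3.6
eef_pos: [449.3, -149.0, 103.5]
tool_rot: [3.141, 0.0, 1.885]
force: [-1.2, 0.1, 2.6]
width: 59.3
gripper_force: 65.7
```

send_rows(
  series=[
    [50,[0,0,0.4],[0,0,0]],
    [50,[0,0,0.6],[0,0,0]],
    [50,[0,0,0.45],[0,0,0]],
    [50,[0.5,-0.08,0],[0,0,-0.54]],
    [50,[0.5,-0.08,0],[0,0,-0.54]],
    [50,[0.5,-0.08,0],[0,0,-0.54]],
    [50,[0.5,-0.08,0],[0,0,-0.54]],
    [50,[0.4,-0.08,0],[0,0,-0.54]],
  ],
)

```text
clock: 4.6
eef_pos: [593.7, -172.6, 189.2]
tool_rot: [-3.141, -0.001, 1.648]
force: [-0.6, 0.0, -4.3]
width: 59.5
gripper_force: 67.1
```

send_rows(
  series=[
    [50,[0.2,-0.08,0],[0,0,-0.54]],
    [50,[0,0,0],[0,0,0]],
    [50,[0,0,0],[0,0,0]],
  ],
)

```text
clock: 4.97
eef_pos: [603.7, -177.4, 189.4]
tool_rot: [-3.139, -0.001, 1.603]
force: [0.9, 0.3, -3.9]
width: 59.6
gripper_force: 67.2
```

send_rows(
  series=[
    [50,[0,0,-0.2],[0,0,0]],
    [50,[0,0,-0.2],[0,0,0]],
    [50,[0.05,-0.12,0],[0,0,0]],
    [50,[0.03,-0.08,0],[0,0,0]],
    [50,[0,0,-0.02],[0,0,0]],
    [50,[0,0,0],[0,0,0]],
  ],
)

```text
clock: 5.72
eef_pos: [609.7, -189.7, 164.9]
tool_rot: [-3.141, -0.0, 1.602]
force: [0.4, 0.3, -5.0]
width: 59.3
gripper_force: 67.2
```

send_rows(
  series=[
    [50,[0,0,-0.02],[0,0,0]],
    [50,[0,-0.02,0],[0,0,0]],
    [50,[0.02,-0.02,0],[0,0,0]],
    [50,[0,0,0],[0,0,0]],
  ],
)

```text
clock: 6.22
eef_pos: [611.0, -192.0, 163.7]
tool_rot: [-3.141, -0.0, 1.602]
force: [-0.1, 0.7, -3.7]
width: 59.4
gripper_force: 67.2
```

send_rows(
  series=[
    [50,[0,0,-0.015],[0,0,0]],
    [50,[0,-0.02,0],[0,0,0]],
    [50,[0.02,0,0],[0,0,0]],
    [50,[0,0,0],[0,0,0]],
  ],
)

```text
clock: 6.72
eef_pos: [611.2, -192.1, 163.6]
tool_rot: [-3.14, -0.003, 1.602]
force: [-5.5, 5.1, 7.3]
width: 59.6
gripper_force: 68.3
```

send_rows(
  series=[
    [85,[0,0,0],[0,0,0]],
    [85,[0,0,0],[0,0,0]],
    [85,[0,0,0],[0,0,0]],
    [85,[0,0,0.2],[0,0,0]],
    [85,[0,0,0.6],[0,0,0]],
    [85,[0,0,0.8],[0,0,0]],
    [85,[0,0,0],[0,0,0]],
  ],
)

```text
clock: 7.6
eef_pos: [614.7, -194.9, 264.0]
tool_rot: [3.133, 0.003, 1.602]
force: [-0.1, -0.2, -0.0]
width: 85.1
gripper_force: 0.0
```

```bash
python3 - <<'E'
from h import *
d=grab('side','side1'); t=grab('top','top1')
print(*rect(t,360,430,150,240,180-57,200)); 
a=cv2.resize(d['img'][200:380,230:430,::-1],None,fx=3,fy=3); cv2.imwrite('pics/c1.png',a)
P=cloud(t);v,u=np.mgrid[:480,:640]
m=(P[...,2]>183)&(P[...,2]<196)&(u>360)&(u<430)&(v>150)&(v<240); print(m.sum(),cv2.minAreaRect(P[m][:,:2].astype(np.float32)), np.nanmedian(P[m][:,2]))
E
```

```text
[array([ 610.1, -190.4]), array([60.7, 36.6]), 2.0] 632 188.7
387 ((610.3389892578125, -190.544921875), (59.786685943603516, 36.1515007019043), 1.3194999694824219) 189.6367448690936
```

View pics/c1.png

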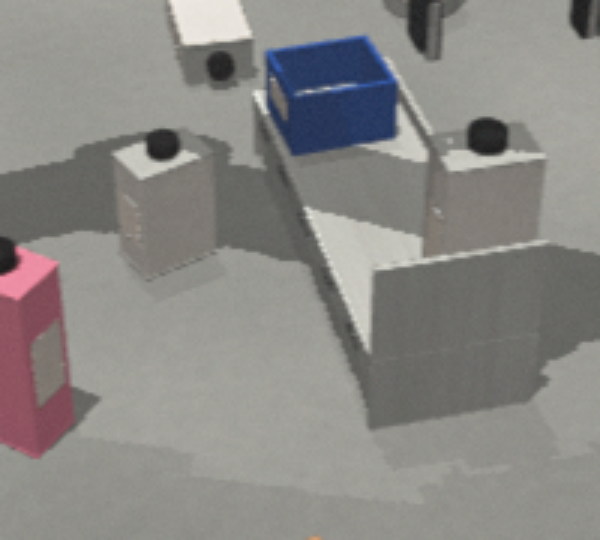

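The crop shows the tall tin upright at (487,190), tight to the lip and end plate. Next is the medium tin, with the tool tilted 45°.

send_rows(
  series=[
    [85,[-0.15,0.3,0],[0,0,-0.4]],
    [85,[-0.16,0.6,0],[1,0,0]],
    [85,[-0.16,0.65,0],[1,0,0]],
    [85,[-0.16,0.65,0],[1,0,0]],
    [85,[-0.16,0.65,0],[1,0,0]],
    [85,[-0.16,0.65,0],[1,0,0]],
    [85,[-0.16,0.65,0],[1,0,0]],
    [85,[-0.16,0.65,0],[1,0,0]],
  ],
)

```text
clock: 8.7
eef_pos: [535.0, 95.8, 258.0]
tool_rot: [-3.137, -0.614, 1.565]
force: [-0.1, 1.0, -0.3]
width: 84.8
gripper_force: 0.0
```

send_rows(
  series=[
    [85,[-0.15,0.65,-0.2],[1,0,0]],
    [85,[-0.15,0.65,-0.4],[1,0,0]],
    [85,[0,0,0],[0,0,0]],
    [85,[0,0,0],[0,0,0]],
  ],
)

```text
clock: 9.2
eef_pos: [518.3, 171.8, 222.4]
tool_rot: [-3.137, -0.784, 1.564]
force: [-0.6, 0.2, 0.0]
width: 84.9
gripper_force: 0.0
```

send_rows(
  series=[
    [85,[0.04,0.07,-0.6],[0,0,0]],
    [85,[0,0,-0.8],[0,0,0]],
    [85,[0,0,-0.7],[0,0,0]],
    [85,[0,0.4,-0.4],[0,0,0]],
    [85,[0,0.4,-0.4],[0,0,0]],
    [85,[0,0.2,-0.2],[0,0,0]],
    [85,[0,0,0],[0,0,0]],
    [85,[0,0,0],[0,0,0]],
  ],
)

```text
clock: 10.2
eef_pos: [521.6, 235.6, 37.0]
tool_rot: [-3.14, -0.784, 1.566]
force: [0.5, 0.2, -0.5]
width: 85.0
gripper_force: 0.0
```

send_rows(
  series=[
    [85,[0,0.17,-0.17],[0,0,0]],
    [85,[0,0,0],[0,0,0]],
    [50,[0,0,0],[0,0,0]],
    [50,[0,0,0],[0,0,0]],
    [50,[0,0,0],[0,0,0]],
    [50,[0,0,0],[0,0,0]],
  ],
)

```text
clock: 10.95
eef_pos: [521.0, 246.4, 27.2]
tool_rot: [-3.14, -0.785, 1.566]
force: [0.1, -4.5, 5.7]
width: 59.1
gripper_force: 65.3
```

send_rows(
  series=[
    [50,[0,0,0.4],[0,0,0]],
    [50,[0,0,0.8],[0,0,0]],
    [50,[0,0,0.9],[0,0,0]],
    [50,[0,0,0.8],[-0.5,0,0]],
    [50,[0.07,-0.3,0.4],[-1,0,0]],
    [50,[0.07,-0.35,0],[-1,0,0]],
    [50,[0.07,-0.35,0],[-1,0,0]],
    [50,[0.07,-0.35,0],[-1,0,0]],
  ],
)

```text
clock: 11.95
eef_pos: [536.4, 165.0, 224.4]
tool_rot: [-3.139, -0.389, 1.567]
force: [0.2, 0.3, -4.0]
width: 59.4
gripper_force: 65.5
```

send_rows(
  series=[
    [50,[0.07,-0.35,0],[-1,0,0]],
    [50,[0.07,-0.35,0],[-1,0,0]],
    [50,[0.07,-0.35,0],[-1,0,0]],
    [50,[0.07,-0.35,0],[-1,0,0]],
    [50,[0.07,-0.35,0],[-1,0,0]],
    [50,[0.07,-0.35,0],[-1,0,0]],
    [50,[0.07,-0.35,0],[-1,0,0]],
    [50,[0.07,-0.35,0],[-1,0,0]],
  ],
)

```text
clock: 12.95
eef_pos: [570.0, -2.1, 224.1]
tool_rot: [-3.141, 0.308, 1.568]
force: [-0.1, -0.7, -4.7]
width: 59.1
gripper_force: 65.5
```

send_rows(
  series=[
    [50,[0.08,-0.34,0],[-1,0,0]],
    [50,[0.09,-0.34,0],[-1,0,0]],
    [50,[0.09,-0.34,0],[-1,0,0]],
    [50,[0.09,-0.34,0],[-1,0,0]],
    [50,[0.09,-0.34,0],[-1,0,0]],
    [50,[0.09,-0.34,0],[-0.5,0,0.36]],
    [50,[0,0,0],[0,0,0]],
    [50,[0,0,0],[0,0,0]],
  ],
)

```text
clock: 13.95
eef_pos: [602.5, -123.3, 224.1]
tool_rot: [3.139, 0.783, 1.598]
force: [0.4, 0.3, -2.8]
width: 59.1
gripper_force: 65.6
```

```bash
python3 - <<'E'
from h import *
d=grab('side','side2'); t=grab('top','top2'); print(sensors.read_state()['eef_pos'],sensors.read_state()['tool_rot'])
a=cv2.resize(d['img'][130:380,230:490,::-1],None,fx=2.4,fy=2.4); cv2.imwrite('pics/c2.png',a)
P=cloud(t)
for y in range(155,240,6): print(' '.join('%4.0f'%P[y,x,2] if P[y,x,2]==P[y,x,2] else ' nan' for x in range(330,425,6)))
E
```

```text
[ 602.83149473 -123.43320609  224.56981454] [3.13796485 0.78339932 1.59747394]
 359  347  336  296  265  280  261  249  237    1   -0   -2    2    2   -4   -0
 360  352  345  334  297  281   -2  257  259  256  257    1  nan  190  190  189
 359  355  345  333  286  272  189  255  259  269  257  152  190  188  186  192
 359  353  343  337  287  269  185  259  270  268  268  147  190  203  202  187
 356  347  338  329  301  272  177  259  254  266  258  143  189  200  203  189
 346  336  329  296  288  285  170  257  256  257  256  142  191  190  190  188
 327  319  303  298  282  271  272  250  254  251  247  137  190  189  190  188
  60   57  291  288   55  248  258  254  234  162   57  109  112  104  107   -3
  59   63  288  288  287  252  265   62   59   58   60   61   61   60  109    1
  58   59  288  295  289  278  267   61   61   63   60   60   61   60  106    1
  58   61   59   58   59   61   58   60   60   61   59   57   61   59  102    0
  61   61   60   58   60   60   60   61   61   57   55   50   35   24    1   -0
  -1    2   -1    1   -1    0   -0   -3    0    1   -3    2   -2   -1    4    1
  -1   -3   -1    1   -2    3   -4   -1   -1    1   -1    3   -3   -1    1   -2
   0    1    1   -5    2   -2   -1    0   -2   -1   -1   -1    2   -2  nan   -0
```

View pics/c2.png

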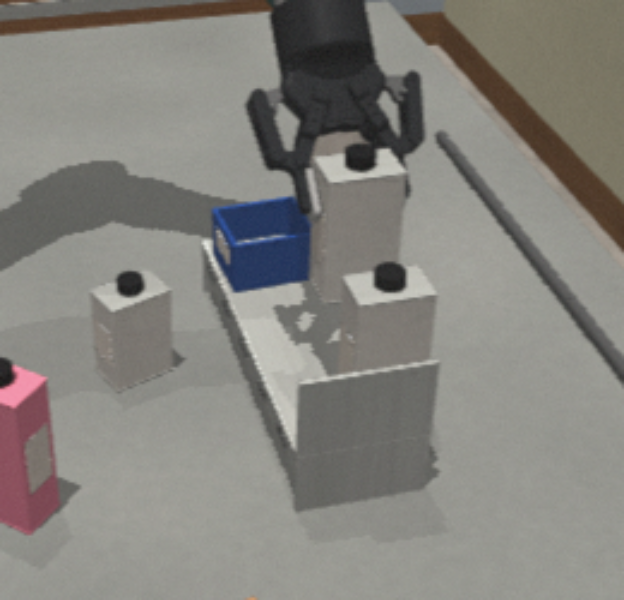

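The picture shows the medium tin held upright at (360,215), clear of the tall tin at (390,300) and the bin. Lowering it now.

send_rows(
  series=[
    [50,[0,0,-0.4],[0,0,0]],
    [50,[0,0,-0.4],[0,0,0]],
    [50,[0,0,-0.4],[0,0,0]],
    [50,[0,0,-0.15],[0,0,0]],
    [50,[0.05,-0.2,0],[0,0,0]],
    [50,[0,0,-0.03],[0,0,0]],
    [50,[0,0,0],[0,0,0]],
  ],
)

```text
clock: 14.92
eef_pos: [605.9, -136.7, 142.5]
tool_rot: [3.137, 0.785, 1.596]
force: [0.1, 0.7, -3.3]
width: 59.0
gripper_force: 65.7
```

send_rows(
  series=[
    [50,[0,0,-0.04],[0,0,0]],
    [50,[0,0,-0.03],[0,0,0]],
    [50,[0,0,0],[0,0,0]],
    [50,[0,0,0],[0,0,0]],
  ],
)

```text
clock: 15.42
eef_pos: [605.6, -136.3, 137.6]
tool_rot: [3.139, 0.785, 1.598]
force: [0.1, 0.2, -3.3]
width: 59.1
gripper_force: 65.7
```

send_rows(
  series=[
    [50,[0,0,-0.03],[0,0,0]],
    [50,[0,0,0],[0,0,0]],
  ],
)

```text
clock: 15.68
eef_pos: [605.8, -136.6, 136.5]
tool_rot: [3.139, 0.786, 1.598]
force: [-0.6, 1.4, 2.2]
width: 59.1
gripper_force: 66.2
```

send_rows(
  series=[
    [50,[0.03,-0.08,0],[0,0,0]],
    [50,[0.03,-0.03,0],[0,0,0]],
    [50,[0,-0.02,0],[0,0,0]],
    [50,[0,0,0],[0,0,0]],
  ],
)

```text
clock: 16.18
eef_pos: [608.9, -144.2, 136.5]
tool_rot: [3.139, 0.786, 1.597]
force: [-3.7, 5.6, 8.0]
width: 59.0
gripper_force: 67.0
```

send_rows(
  series=[
    [50,[0.02,-0.02,0],[0,0,0]],
    [50,[0,0,0],[0,0,0]],
  ],
)

```text
clock: 16.42
eef_pos: [609.1, -145.1, 136.5]
tool_rot: [-3.141, 0.786, 1.598]
force: [-5.9, 7.9, 10.5]
width: 59.3
gripper_force: 67.3
```

send_rows(
  series=[
    [50,[0.02,-0.02,0],[0,0,0]],
    [50,[0,-0.02,0],[0,0,0]],
    [50,[0,0,0],[0,0,0]],
  ],
)

```text
clock: 16.8
eef_pos: [609.3, -146.1, 136.6]
tool_rot: [-3.139, 0.785, 1.599]
force: [-10.7, 15.8, 17.6]
width: 59.4
gripper_force: 68.6
```

```bash
python3 - <<'E'
from h import *
t=grab('top','top3')
P=cloud(t);v,u=np.mgrid[:480,:640];z=P[...,2]
for a,b in((163,175),(183,195)):
  m=(z>a)&(z<b)&(u>350)&(u<425)&(v>150)&(v<225); print(m.sum(),P[m].min(0),P[m].max(0),cv2.minAreaRect(P[m][:,:2].astype(np.float32)))
cv2.imwrite('pics/c3.png',cv2.resize(t['img'][140:250,300:440,::-1],None,fx=5,fy=5,interpolation=cv2.INTER_CUBIC))
E
```

```text
792 [ 548.88214853 -210.76625959  163.07294927] [664.00077588 -96.97645814 174.98250628] ((616.1542358398438, -140.93304443359375), (116.15850067138672, 104.34651184082031), 21.5068416595459)
781 [ 540.09741929 -213.64793433  183.02095125] [657.44832581 -79.06456471 194.93257514] ((590.6799926757812, -149.15931701660156), (128.35736083984375, 118.40319061279297), 82.58204650878906)
```

View pics/c3.png

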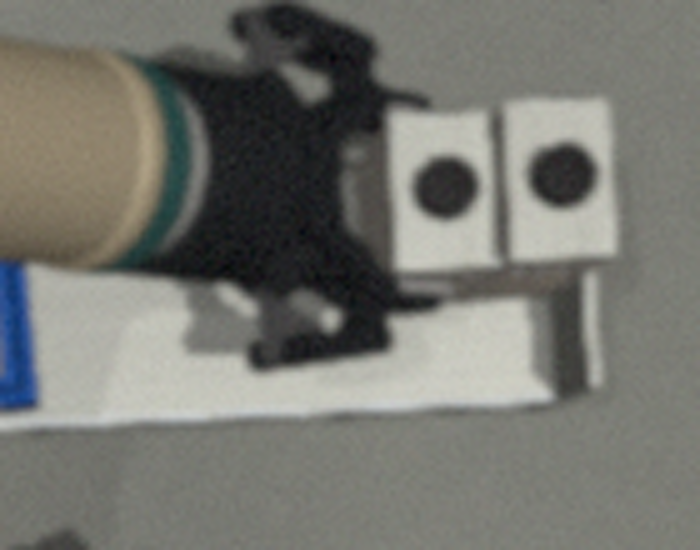

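The picture shows the medium tin at (440,190) against the tall one at (560,180), back on the lip. The gap between the tops is perspective. The push force confirms contact, so I release.

send_rows(
  series=[
    [85,[0,0,0],[0,0,0]],
    [85,[0,0,0],[0,0,0]],
    [85,[0,0,0],[0,0,0]],
    [85,[0,0.2,0.2],[0,0,0]],
    [85,[0,0.5,0.5],[0,0,0]],
    [85,[0,0.5,0.6],[0,0,0]],
    [85,[-0.3,0,0.5],[1,0,0]],
    [85,[-0.35,0,0],[1,0,0]],
  ],
)

```text
clock: 17.85
eef_pos: [574.0, -74.6, 246.8]
tool_rot: [3.127, 0.608, 1.593]
force: [0.5, -1.4, -0.5]
width: 84.5
gripper_force: 0.0
```

send_rows(
  series=[
    [85,[-0.35,0,0],[1,0,0]],
    [85,[-0.35,0,0],[1,0,0]],
    [85,[-0.35,0,0],[1,0,0]],
    [85,[-0.35,0,0],[1,0,0]],
    [85,[-0.35,0,0],[1,0,0]],
    [85,[-0.35,0,0],[1,0,0]],
    [85,[0,0,0],[1,0,0]],
    [85,[0,0,0],[0,0,1]],
  ],
)

```text
clock: 18.85
eef_pos: [446.6, -77.3, 245.0]
tool_rot: [3.118, -0.0, 1.676]
force: [0.1, -0.4, 0.2]
width: 85.1
gripper_force: 0.0
```

send_rows(
  series=[
    [85,[0,0,0],[0,0,1]],
    [85,[0,0,0],[0,0,1]],
    [85,[0,0,0],[0,0,1]],
    [85,[0,0,0],[0,0,0.1]],
    [85,[0,0,0],[0,0,0]],
  ],
)

```text
clock: 19.48
eef_pos: [446.7, -75.7, 244.2]
tool_rot: [3.119, 0.0, 1.947]
force: [0.2, 0.2, -1.3]
width: 85.0
gripper_force: 0.0
```

```bash
python3 - <<'E'
from h import *
t=grab('top','top4')
P=cloud(t);v,u=np.mgrid[:480,:640];z=P[...,2]
for n,a,b,u0,u1,v0,v1 in(('med',160,176,370,400,150,225),('tall',183,195,370,425,150,225),('medcap',177,183,370,400,150,225),('bin',95,130,262,312,175,230)):
  m=(z>a)&(z<b)&(u>u0)&(u<u1)&(v>v0)&(v<v1); print(n,m.sum(),cv2.minAreaRect(P[m][:,:2].astype(np.float32)))
E
```

```text
med 576 ((609.79150390625, -152.83563232421875), (60.434776306152344, 40.71490478515625), 1.5975017547607422)
tall 590 ((610.0661010742188, -177.08267211914062), (60.263607025146484, 71.3206558227539), 1.8250317573547363)
medcap 112 ((616.8269653320312, -161.7088623046875), (23.022945404052734, 45.10541534423828), 36.86962890625)
bin 361 ((574.63330078125, 42.38676452636719), (81.35209655761719, 70.11740112304688), 4.454093933105469)
```

send_rows(
  series=[
    [85,[-0.09,0.5,0],[-0.1,0.24,0.1]],
    [85,[0,0.55,-0.2],[0,0,0]],
    [85,[0,0,-0.6],[0,0,0]],
    [85,[0,0,-0.6],[0,0,0]],
    [85,[0,0,-0.6],[0,0,0]],
    [85,[0,0,-0.4],[0,0,0]],
    [85,[0,0,-0.2],[0,0,0]],
    [85,[0,0,0],[0,0,0]],
  ],
)

```text
clock: 20.52
eef_pos: [441.0, -12.8, 87.5]
tool_rot: [-3.14, 0.0, 1.956]
force: [-0.7, 0.1, 0.7]
width: 84.6
gripper_force: 0.0
```

send_rows(
  series=[
    [85,[0,0,-0.18],[0,0,0]],
    [50,[0,0,0],[0,0,0]],
    [50,[0,0,0],[0,0,0]],
    [50,[0,0,0],[0,0,0]],
    [50,[0,0,0],[0,0,0]],
    [50,[0,0,0.3],[0,0,0]],
    [50,[0,0,0.6],[0,0,0]],
    [50,[0,0,0.6],[0,0,0]],
  ],
)

```text
clock: 21.52
eef_pos: [440.8, -12.7, 167.6]
tool_rot: [-3.14, 0.0, 1.956]
force: [1.1, 0.0, -2.9]
width: 59.0
gripper_force: 65.8
```

send_rows(
  series=[
    [50,[0.2,-0.4,0],[0,0,-0.6]],
    [50,[0.4,-0.4,0],[0,0,-0.7]],
    [50,[0.5,-0.32,0],[0,0,-0.7]],
    [50,[0.6,-0.2,0],[0,0,-0.7]],
    [50,[0.6,-0.1,0],[0,0,-0.7]],
    [50,[0.4,0,0],[0,0,-0.67]],
    [50,[0,0,-0.2],[0,0,0]],
    [50,[0,0,-0.2],[0,0,0]],
  ],
)

```text
clock: 22.52
eef_pos: [601.5, -97.6, 141.5]
tool_rot: [-3.138, -0.0, 1.602]
force: [-0.1, 0.5, -3.3]
width: 58.9
gripper_force: 66.1
```

send_rows(
  series=[
    [50,[0,-0.1,-0.06],[0,0,0]],
    [50,[0,0,0],[0,0,0]],
    [50,[0,0,0],[0,0,0]],
  ],
)

```text
clock: 22.9
eef_pos: [603.2, -104.3, 139.8]
tool_rot: [-3.141, 0.001, 1.601]
force: [0.3, -0.0, -3.5]
width: 59.2
gripper_force: 65.9
```

send_rows(
  series=[
    [50,[0,0,-0.04],[0,0,0]],
    [50,[0.03,-0.04,0],[0,0,0]],
    [50,[0.03,-0.04,-0.01],[0,0,0]],
    [50,[0,0,0],[0,0,0]],
  ],
)

```text
clock: 23.4
eef_pos: [606.6, -107.5, 137.6]
tool_rot: [-3.14, -0.002, 1.602]
force: [-4.0, 2.5, 8.5]
width: 59.1
gripper_force: 67.2
```

send_rows(
  series=[
    [50,[0,-0.03,-0.01],[0,0,0]],
    [50,[0.02,-0.02,0],[0,0,0]],
    [50,[0,0,0],[0,0,0]],
  ],
)

```text
clock: 23.78
eef_pos: [608.0, -109.5, 137.5]
tool_rot: [-3.14, -0.003, 1.603]
force: [-4.6, 4.6, 12.8]
width: 59.0
gripper_force: 67.7
```

send_rows(
  series=[
    [50,[0,0,0.015],[0,0,0]],
    [50,[0,-0.03,0],[0,0,0]],
    [50,[0.01,-0.02,0],[0,0,0]],
    [50,[0,0,0],[0,0,0]],
  ],
)

```text
clock: 24.28
eef_pos: [608.4, -111.9, 137.6]
tool_rot: [-3.14, -0.004, 1.603]
force: [-4.8, 6.7, 9.2]
width: 59.2
gripper_force: 67.4
```

send_rows(
  series=[
    [50,[0,-0.02,0],[0,0,0]],
    [50,[0.01,0,0],[0,0,0]],
    [50,[0,0,0],[0,0,0]],
  ],
)

```text
clock: 24.65
eef_pos: [608.5, -113.1, 137.6]
tool_rot: [-3.139, -0.004, 1.603]
force: [-5.6, 6.6, 9.9]
width: 58.6
gripper_force: 67.7
```

send_rows(
  series=[
    [50,[0,-0.02,0],[0,0,0]],
    [50,[0,-0.02,0],[0,0,0]],
    [50,[0,0,0],[0,0,0]],
  ],
)

```text
clock: 25.02
eef_pos: [608.5, -113.6, 137.7]
tool_rot: [-3.138, -0.006, 1.604]
force: [-4.7, 9.5, 12.6]
width: 59.3
gripper_force: 67.7
```

Movement has stalled and the force is rising, so it's in contact. Release, retreat and check.

send_rows(
  series=[
    [85,[0,0,0],[0,0,0]],
    [85,[0,0,0],[0,0,0]],
    [85,[0,0,0],[0,0,0]],
    [85,[0,0,0.2],[0,0,0]],
    [85,[0,0,0.7],[0,0,0]],
    [85,[0,0,0.9],[0,0,0]],
    [85,[-0.8,0,0.3],[0,0,0]],
    [85,[-1,0,0],[0,0,0]],
  ],
)

```text
clock: 26.02
eef_pos: [502.1, -119.0, 265.1]
tool_rot: [3.137, 0.002, 1.602]
force: [0.0, 0.0, -1.1]
width: 85.0
gripper_force: 0.0
```

send_rows(
  series=[
    [85,[-1,0,0],[0,0,0]],
    [85,[0,0.6,0],[0,0,0]],
    [85,[0,0.8,0],[0,0,0]],
    [85,[0,0.8,0],[0,0,0]],
    [85,[0,0.8,0],[0,0,0]],
    [85,[0,0.8,0],[0,0,0]],
  ],
)

```text
clock: 26.78
eef_pos: [441.6, 111.0, 263.7]
tool_rot: [3.141, 0.0, 1.601]
force: [1.5, 0.7, -0.4]
width: 84.9
gripper_force: 0.0
```

```bash
python3 - <<'E'
from h import *
t=grab('top','top5'); s=grab('side','side5')
P=cloud(t);v,u=np.mgrid[:480,:640];z=P[...,2]
for n,a,b,u0,u1 in(('tall',183,195,365,425),('med',162,176,350,410),('short',142,155,330,400)):
  m=(z>a)&(z<b)&(u>u0)&(u<u1)&(v>150)&(v<225)
  m=cv2.morphologyEx(m.astype(np.uint8),cv2.MORPH_OPEN,np.ones((3,3)))>0
  # largest component
  k,l,st,_=cv2.connectedComponentsWithStats(m.astype(np.uint8)); m=l==1+np.argmax(st[1:,4])
  c,sz,an=cv2.minAreaRect(P[m][:,:2].astype(np.float32)); dx,dy=c[0]-586.8,c[1]+58.7
  print(n,m.sum(),np.median(z[m]),c,sz,an,'shelf',dx+.03*dy,dy-.03*dx)
print(*rect(t,262,312,175,230,95,130)); print(*rect(t,460,525,230,295,50,70)); print(*rect(t,140,190,110,160,90,110))
cv2.imwrite('pics/c5.png',cv2.resize(s['img'][180:370,240:450,::-1],None,fx=3,fy=3,interpolation=cv2.INTER_CUBIC))
E
```

```text
tall 560 189.56196250342038 (610.6312866210938, -192.83004760742188) (60.3330078125, 40.8499870300293) 1.6262624263763428 shelf 19.807385192871138 -134.8449862060547
med 560 169.59628169750653 (609.8757934570312, -152.97840881347656) (60.729469299316406, 40.85182571411133) 1.7525725364685059 shelf 20.247441192626997 -94.97068261718749
short 523 149.59293891173104 (608.580078125, -113.13829040527344) (60.13411331176758, 40.810035705566406) 1.6122205257415771 shelf 20.146929412841843 -55.09169274902344
[array([574.6,  42.3]), array([81.5, 70.2]), 4.2] 358 108.8
[array([ 440.2, -392.9]), array([90.8, 71.5]), 16.6] 1442 59.8
[array([726.2, 306.6]), array([64.2, 64.5]), 15.4] 799 99.1
```

View pics/c5.png

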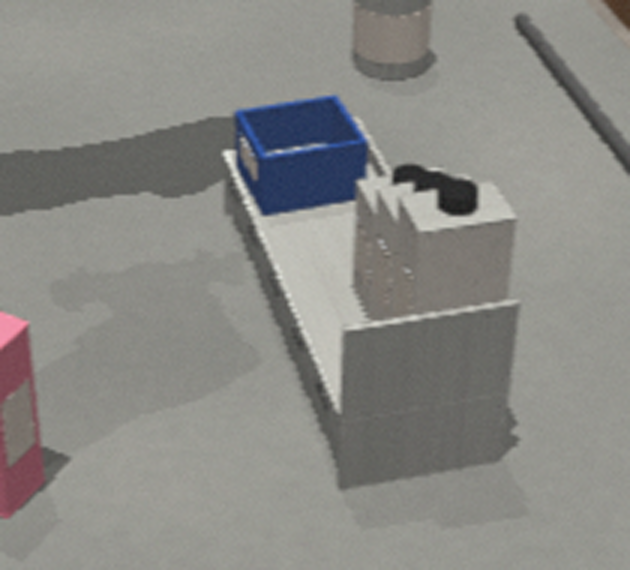

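All three tins stand in a closed row at (430,240) in the crop. Centres are about 40 mm apart, x is about 20 mm, and the bystanders haven't moved.

```bash
python3 -c "
from cell import ctrl
print(ctrl.finish_job())"
```

```text
the job is handed in; nothing more can be done
None
```

I stood the three tins on the shelf in a closed row (tall, medium, short) and handed the job in at about 27 s. The last camera check put them against the end plate and lip with about 40 mm between centres, and the bin, carton and can had not moved; the judge's verdict was not shown.

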